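# Clamp a batten in the crosscut jig and hold the lever down

## Task

Take the long thick batten and slide it into the crosscut jig, under the raised hold-down lever, so that it lies flat and snug against both the fence and the end stop. Then press the lever's wooden paddle down with the gripper until the lever is level, clamping the batten under its sprung foot, and finish while still holding it level there: do not let go. Leave the other pieces of wood and the tools where they are.

Things in the scene. Friction and masses are not known exactly. Their poses are not given: they have to be found in the camera images.
- batten: the long thick batten of pale wood, 240 x 36 x 30 mm (length along its x, width along its y, height along z), about 0.12 kg, lying loose on the bench; origin at the centre of its underside. Either end may point to the stop.
- jig: crosscut jig fixed to the bench: plywood bed 15 mm thick, from x -60 to 140 and y -150 to 150 mm in its frame; origin on the bench surface, z up. A batten fully home lies along the jig's y, its origin at (0, 0, 15) mm in the jig's frame, fence on its +x side, stop at its +y end. Slide it in along +y under the lever.
- fence (a point): middle of the top edge of the fence's face. The wooden fence runs along the jig's y, its face towards -x at jig x 18 mm; 26 mm thick, 250 mm long (jig y -145 to 105), its top only 10 mm above the bed
- end_stop (a point): middle of the top edge of the end stop's face: a wooden block, face towards -y at jig y 120 mm, 56 mm wide (jig x -28 to 28), its top 22 mm above the bed
- lever_pin (a point): middle of the hinge pin of the steel hold-down lever, at (110, 90, 85) mm in the jig's frame, pin along the jig's y. The lever, 24 mm wide, reaches from it towards the jig's -x over the batten's place. Its steel bracket is 99 mm tall from the bench (jig x 97 to 127, y 65 to 115). Raised, the foot leaves about 25 mm above a 30 mm thick batten
- lever (a joint): angle of the hold-down lever in rad: 0 raised by its spring (sloping up 0.30 rad towards the paddle), 0.30 level, 0.40 at its lower stop. It springs back when let go. With a batten under it the foot touches at about 0.23.
- foot: rubber ball foot, 22 mm across, on a steel stem that slides in the lever 110 mm from the hinge pin (0.8 N/mm, slightly preloaded, up to 20 mm); origin at the ball's lowest point. With the lever level over the batten it is pushed in about 8 mm and bears on the batten with about 9 N.
- paddle_top (a point): centre of the top face of the flat wooden paddle on the lever's free end, to be pressed down: paddle 64 mm (along the lever) x 40 x 14 mm, centre 210 mm from the hinge pin, top 12 mm above the lever's mid-line (97 mm above the bench when level, about 158 mm raised). About 2 N moves it at first, about 8 N holds it level on the batten.
- offcut: short thick offcut of the same wood, 150 x 36 x 30 mm, loose; origin at the centre of its underside. Leave alone.
- lath: long thin lath of the same wood, 240 x 22 x 12 mm, loose; origin at the centre of its underside. Leave alone.
- glue: white glue bottle, 60 mm across, 160 mm tall, standing; origin at the centre of its foot. Leave alone.
- hammer: hammer lying on the bench; its handle lies along its x. Leave alone.
- sander: cork sanding block, 100 x 60 x 35 mm; origin at the centre of its underside. Leave alone.
- tin: open metal tin, 74 mm across, 100 mm tall; origin at the centre of its foot. Leave alone.
- tape: grey tape measure, 65 x 34 x 60 mm; origin at the centre of its underside. Leave alone.

How it is judged:
On the way, in this order (a step that is already met when the one before it is completed fails the run):
1. the batten lies flat in the jig, snug against the fence and the end stop (x of batten in the frame of jig between -0.004 and 0.004 m and y of batten in the frame of jig between -0.005 and 0.004 m and z of batten in the frame of jig between 0.011 and 0.018 m and angle between the x axis of batten and the y axis of jig, either way round below 0.04 rad and angle between the z axis of batten and the z axis of jig, either way round below 0.05 rad), for 0.2 s.
2. the lever is pressed level by its paddle with its foot bearing on the batten (value of joint lever between 0.24 and 0.36 rad and contact force between foot and batten above 2.5 N and contact force between the fingers and lever above 2 N and horizontal distance between the grasp point and paddle_top below 0.06 m), for 0.3 s.
At the end, for the whole second after the job is handed in: batten flat on the bed, within 4 mm of the fence, 5 mm of the end stop, parallel within 0.04 rad; fingers (TCP within 60 mm of the paddle in plan) press with over 2 N, lever still and within 0.06 rad of level, foot bearing on the batten with over 2.5 N; robot still holding (all of step 1 and all of step 2 and velocity of joint lever between -0.05 and 0.05 rad/s); the arm keeps its last pose, push and grip.
It fails at once if another piece of wood or a tool was moved more than 30 mm (distance of any of offcut, lath, glue, hammer, sander, tin, tape from where it was at the start of the episode above 0.03 m).
It also fails if it takes over 56 s, if anything falls off the work surface, if the arm or the gripper's body presses on something with over 40 N, if the wrist force passes 120 N, or if a joint passes its speed limit or range.

## Robot

A 7-joint arm with a two-finger parallel gripper is mounted at the origin on the work surface. World frame = base frame: x ahead of the robot, y to its left, z up, the work surface at z = 0. Lengths are in m, angles in rad, forces in N, time in s.
With the tool pointing down it reaches from about 0.375 to 0.925 m from the base axis. Payload 3.1 kg.
Tool frame: the origin (TCP) lies between the finger pads, 19 mm behind the fingertips; this is the grasp point; z points along the fingers, y is the line along which they close (so a half turn about z gives the same grasp; the last joint's range is limited). The gripper opens to 85 mm and grips with 20 to 120 N. Pads are 22 mm wide; open, the fingers measure 114 mm over their backs; the gripper's body (76 mm by 85 mm) begins 54 mm behind the grasp point. The pads swing forward as they close: fully open they stand 13 mm farther back than shut.
Start: joints at [-1.318, 0.383, 0.044, 1.598, -0.018, 1.161, -0.05], TCP at [0.223, 0.61, 0.25] pointing down, gripper open.
Joint ranges: [-2.61, 2.61], [-0.41, 2.15], [-1.48, 1.57], [0, 2.5], [-1.57, 4.71], [0.05, 1.97], [-2.85, 2.85]. Speed limits (rad/s): [2.79, 2.79, 3.14, 3.14, 3.14, 3.14, 3.14].

## Interface

Orientations are given as a unit quaternion [x, y, z, w].
In Python, from plant import readout, viewer, job gives the robot as it stands.
- The arm moves only by the shell command python3 -m handwheel 'ROWS' [FORCE]. ROWS is JSON, a list that holds one entry, the list of rows, each a list of 7 numbers: the turn, a rotation vector about the tool's x, y, z in rad, then the shift along the tool's x, y, z in cm, then the finger opening in cm, from 0 to 8.54. In form: [[[wx, wy, wz, dx, dy, dz, grip], ...]]. A call has 1 to 12 rows; each row shifts and turns the commanded pose from where the row before left it, along the tool's axes as they then stand; what a row does not reach is not made up. A row lasts 1/8 s, in which the tool goes at most 62.5 mm and 10.7 degrees, less where a joint would pass 70% of its speed; a pose out of reach is approached as far as the arm can. A call is refused whole if a number of a shift passes 6.25 or a number of a turn 0.188, either way. A call with a gripper value outside its range is refused whole. The fingers move at their own pace and stop on an object; FORCE is the grip in N (left out, the last holds). Time passes only in rows, so rows that do not move let the fingers close. It gives the time, the measured TCP pose, the force, the opening and the grip force at its end, in the units of the state.
- readout.get_state(): the state, without advancing time (a new reading comes with each control period).
- viewer.capture(name): name is "scene" or "top" or "wrist"; returns the picture (480x640x3 uint8, blue, green, red); there is no depth.
- viewer.camera_params(name): a dict with "fovy" (degrees; the focal length in pixels is half the picture's height over the tangent of half this angle, whatever the lens; pixels are square), "cx", "cy" (the principal point, pixels), "R" (3x3) and "t" (3): a world point X has camera coordinates R X + t. Camera axes: x right, y down, z forward; pixel columns grow to the right and rows downward; lengths in m; the calibration is good to about 2 mm. A picture is of the moment at which its call begins: read the wrist's pose just before it. camera_params takes no time and is no camera call; for the wrist camera it gives the pose at the moment of the call.
- job.finish_job(): hands the job in; it is judged then, once.
The state is a dict: "time_s": time; "joints": joint angles; "dq": joint speeds; "effort": joint torques, N m; "tcp_pos": TCP position; "orientation": TCP orientation; "contact_force": force on the tool from outside, world axes, zero at the start; "ft_torque": the same for the moment, N m; "opening": finger opening in m; "gripper_force": force on a finger pad.
Only numpy, scipy, OpenCV 4.12 (cv2) and the standard library are available. Lean on these libraries where they do the work, as an engineer would, in place of code of your own. Each camera call takes 0.05 s, during which the arm holds its last target. There are 200 camera calls.

## Working session

There is one attempt and no reset: what is moved stays moved. The work goes in short steps, Python scripts to look and compute and a shell command to move; the robot and the scene stay as the last step left them, time stands still between calls to the robot, and variables do not carry over. Pictures are saved under pics/ and viewed, at most 10 in all, crops included, and the job is handed in when it is done.

```bash
mkdir -p pics && ls
python3 - <<'E'
from plant import readout, viewer
import cv2
s=readout.get_state();print({k:(s[k]) for k in s})
for n in("scene","top"):
    im=viewer.capture(n);cv2.imwrite(f"pics/{n}0.png",im)
    p=viewer.camera_params(n);print(n,p)
E
```

```text
pics
{'time_s': 0.0, 'joints': array([-1.31781465,  0.38383642,  0.04380614,  1.59961579, -0.01791644,
        1.16116609, -0.04988174]), 'dq': array([-0.00207392, -0.00021398,  0.00076586,  0.00046221, -0.00077511,
        0.00138049,  0.00046111]), 'effort': array([ 2.79097185e-04, -4.33469832e+01,  1.02474757e+00, -2.49513674e+01,
        1.05692394e-02,  1.14619627e-02, -4.47597543e-06]), 'tcp_pos': array([0.22303335, 0.60957427, 0.24856634]), 'orientation': array([ 1.74435450e-01,  9.84667731e-01, -1.30553375e-03, -1.72284531e-04]), 'contact_force': array([0.28359402, 0.18036927, 0.30682063]), 'ft_torque': array([ 0.04412876,  0.05706842, -0.02365398]), 'gripper_force': 0.0, 'opening': 0.0853127737794393}
scene {'fovy': 46.39603839480141, 'cx': 309.6180049964981, 'cy': 251.04639879869902, 'R': array([[ 0.23171975,  0.97248168, -0.02419364],
       [ 0.59597837, -0.16157642, -0.78657666],
       [-0.76884052,  0.16784646, -0.6170185 ]]), 't': array([-0.15558051, -0.24885201,  1.70189601])}
top {'fovy': 43.00125115390483, 'cx': 322.72300586627154, 'cy': 236.68859705364096, 'R': array([[ 0.02264461, -0.99971037,  0.00814852],
       [-0.98202821, -0.02377018, -0.18723131],
       [ 0.18737077, -0.0037623 , -0.98228206]]), 't': array([-0.01035434,  0.61518401,  1.50751177])}
```

View pics/top0.png

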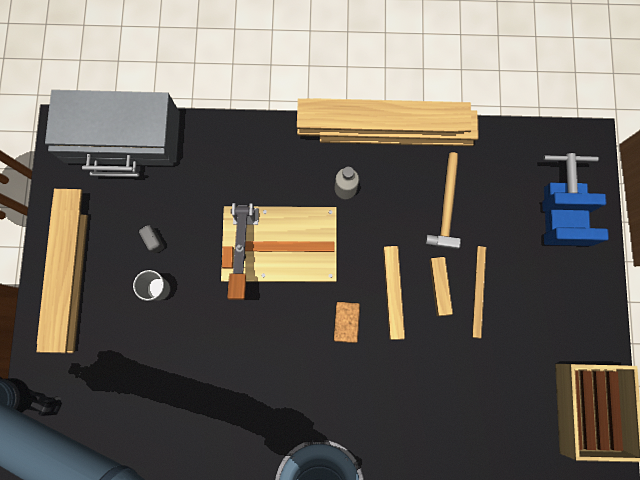

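View pics/scene0.png

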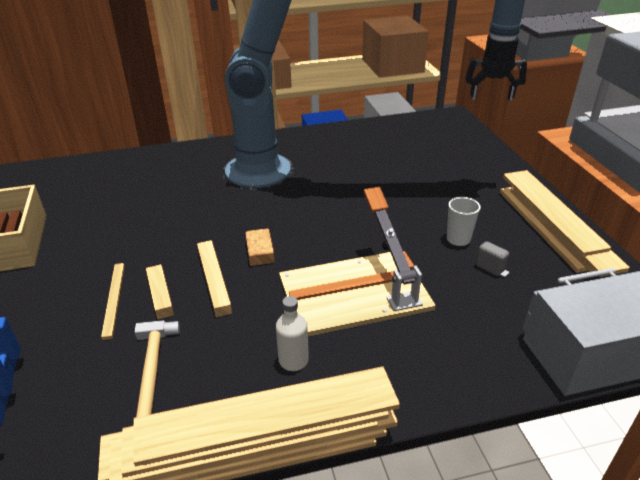

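Top view: the batten is the pale bar at about (394,293), the jig bed spans (221–337, 207–281) with the fence at row 246 and the stop at (227,257), and the paddle is at (236,286). The jig axes roughly match the world axes. The scene view confirms that the lever is raised.

```bash
cat > h.py <<'E'
import numpy as np, cv2
from plant import readout, viewer
from scipy.spatial.transform import Rotation as Ro
def cast(p,uv,z,h=480):
    f=h/2/np.tan(np.radians(p["fovy"])/2); uv=np.atleast_2d(uv).astype(float)
    d=np.c_[(uv[:,0]-p["cx"])/f,(uv[:,1]-p["cy"])/f,np.ones(len(uv))]@np.array(p["R"])
    C=-np.array(p["R"]).T@p["t"]
    return C+d*((z-C[2])/d[:,2])[:,None]
def proj(p,X,h=480):
    f=h/2/np.tan(np.radians(p["fovy"])/2); c=np.atleast_2d(X)@np.array(p["R"]).T+p["t"]
    return np.c_[p["cx"]+f*c[:,0]/c[:,2],p["cy"]+f*c[:,1]/c[:,2]]
def togo(xyz,yaw):
    "remaining move in tool axes, cm, and turn; yaw = world angle of tool y axis (mod pi), tool down"
    s=readout.get_state();R=Ro.from_quat(s["orientation"])
    y=np.array([np.cos(yaw),np.sin(yaw),0])
    if y@R.as_matrix()[:,1]<0:y=-y
    z=np.array([0,0,-1.]);T=Ro.from_matrix(np.c_[np.cross(y,z),y,z])
    print("tcp",s["tcp_pos"].round(4),"shift cm",(R.inv().apply(np.array(xyz)-s["tcp_pos"])*100).round(2),"turn",(R.inv()*T).as_rotvec().round(3),"F",s["contact_force"].round(1),"open",round(s["opening"],4),"t",round(s["time_s"],2))
E
python3 - <<'E'
from h import *
p=viewer.camera_params("top");print("C",(-p["R"].T@p["t"]).round(3))
im=cv2.imread("pics/top0.png");hsv=cv2.cvtColor(im,cv2.COLOR_BGR2HSV)
m=cv2.inRange(hsv,(12,50,110),(32,255,255))
m[:190]=0
cs,_=cv2.findContours(m,cv2.RETR_EXTERNAL,cv2.CHAIN_APPROX_NONE)
for c in cs:
    if cv2.contourArea(c)<150:continue
    r=cv2.minAreaRect(c);print(np.round(r[0]),np.round(r[1],1),round(r[2],1))
    z=.03
    q=cv2.boxPoints(r);W=cast(p,q,z);print(W[:,:2].round(3).tolist(), "dims",np.linalg.norm(W[0]-W[1]).round(3),np.linalg.norm(W[1]-W[2]).round(3))
mo=cv2.inRange(hsv,(3,120,60),(13,255,255))
cs,_=cv2.findContours(mo,cv2.RETR_EXTERNAL,cv2.CHAIN_APPROX_NONE)
print("orange")
for c in cs:
    if cv2.contourArea(c)<60:continue
    x=cv2.boundingRect(c)
    if 200<x[0]<380 and 190<x[1]<360:print(x,cv2.boxPoints(cv2.minAreaRect(c)).round(1).tolist())
crop=im[195:350,210:480];cv2.imwrite("pics/c1.png",cv2.resize(crop,(800,459),interpolation=cv2.INTER_CUBIC))
E
```

```text
C [0.322 0.01  1.596]
[605. 412.] [97. 68.] 90.0
[[0.309, -0.63], [0.313, -0.803], [0.079, -0.785], [0.075, -0.618]] dims 0.172 0.234
[346. 322.] [23.2 39.1] 3.9
[[0.354, -0.029], [0.453, -0.034], [0.45, -0.093], [0.351, -0.088]] dims 0.099 0.059
[442. 286.] [58.4 14.4] 82.4
[[0.571, -0.278], [0.577, -0.316], [0.428, -0.333], [0.422, -0.296]] dims 0.038 0.151
[479. 292.] [ 8.9 91.4] 3.1
[[0.37, -0.382], [0.606, -0.4], [0.606, -0.424], [0.37, -0.404]] dims 0.237 0.023
[394. 292.] [93.5 14.5] 86.0
[[0.599, -0.155], [0.603, -0.193], [0.363, -0.21], [0.359, -0.173]] dims 0.038 0.241
[ 76. 284.] [  5.2 138.1] 5.6
[[0.31, 0.641], [0.664, 0.642], [0.663, 0.628], [0.309, 0.628]] dims 0.355 0.014
[278. 252.] [ 92. 115.] 90.0
[[0.697, 0.274], [0.704, -0.029], [0.461, -0.034], [0.454, 0.261]] dims 0.303 0.243
[447. 213.] [ 9.3 46.6] 5.7
[[0.631, -0.303], [0.757, -0.317], [0.755, -0.342], [0.629, -0.327]] dims 0.127 0.025
[ 59. 271.] [ 29.5 165. ] 6.1
[[0.31, 0.721], [0.737, 0.722], [0.731, 0.644], [0.304, 0.646]] dims 0.427 0.078
orange
(227, 274, 19, 26) [[227.0, 274.0], [245.0, 274.0], [245.0, 299.0], [227.0, 299.0]]
(222, 247, 11, 21) [[222.0, 247.0], [232.0, 247.0], [232.0, 267.0], [222.0, 267.0]]
(245, 241, 89, 11) [[244.89999389648438, 250.8000030517578], [245.0, 240.89999389648438], [333.1000061035156, 242.0], [333.0, 251.89999389648438]]
```

View pics/c1.png

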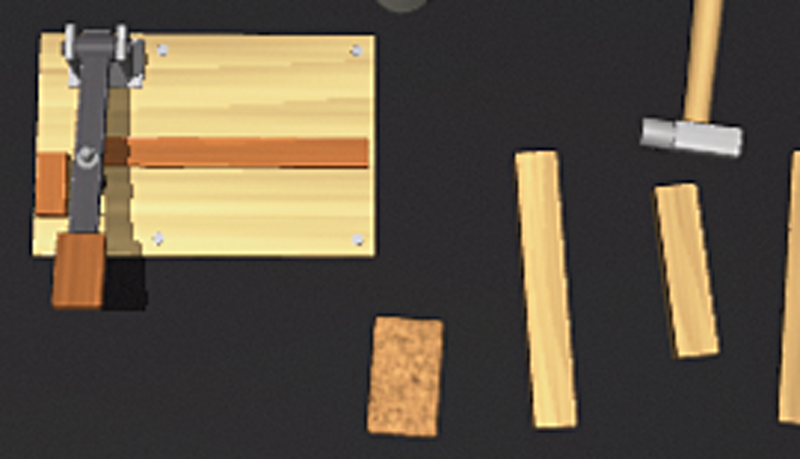

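The crop shows the jig bed corners at about (41,34), (376,36), (376,257) and (33,257), and the fence's right end at (368,139–168). The batten's upper end is at (516–557,152), with clear space to its left. Next I fit the jig pose.

Run:
```python
from h import *
p=viewer.camera_params("top")
im=cv2.imread("pics/top0.png");hsv=cv2.cvtColor(im,cv2.COLOR_BGR2HSV)
s=lambda q:np.array(q)/2.963+[209.7,194.7]
J=[];W=[]
for q,j in [((41,34),(.14,.15)),((376,36),(.14,-.15)),((376,257),(-.06,-.15)),((33,257),(-.06,.15))]:
    J.append(j);W.append(cast(p,s(q),.015)[0,:2])
for q,j in [((368,139),(.044,-.145)),((368,167),(.018,-.145))]:
    J.append(j);W.append(cast(p,s(q),.025)[0,:2])
for q,j in [((68,216),(-.028,.12)),((36,216),(-.028,.15)) ][:1]:
    J.append(j);W.append(cast(p,s(q),.037)[0,:2])
J=np.array(J);W=np.array(W);jm,wm=J.mean(0),W.mean(0)
U,S,V=np.linalg.svd((J-jm).T@(W-wm));R=(U@V).T
t=wm-R@jm;yaw=np.arctan2(R[1,0],R[0,0]);print("jig",t.round(4),"yaw",yaw.round(4));print(((W-(J@R.T+t))*1000).round(1).tolist())
# fence front top edge
m=cv2.inRange(hsv,(3,120,60),(13,255,255));cols=np.arange(258,330);e=[]
for c in cols:
    r=np.where(m[236:258,c])[0]+236;e.append((c,r.max()+.5))
L=cast(p,np.array(e),.025);k=np.polyfit(L[:,1],L[:,0],1);print("fence yaw",-k[0],"x at mid y(jig -.02)",np.polyval(k,t[1]-.02))
np.savez("jig.npz",t=t,yaw=yaw)
for n,X in dict(batten=(.0,.0),entry=(0,-.2)).items(): print(n,(R@X+t).round(4))
togo([.481,-.183,.2],np.pi/2+.072)
```

```text
jig [0.5625 0.1169] yaw 0.0208
[[0.4, 0.1], [-0.2, -1.1], [0.0, -0.6], [-0.9, 0.6], [-0.4, 1.5], [0.5, 1.6], [0.6, -2.1]]
fence yaw 0.007119167778797395 x at mid y(jig -.02) 0.5821831373189968
batten [0.5625 0.1169]
entry [ 0.5667 -0.0831]
tcp [0.2231 0.6097 0.2487] shift cm [-51.45 -65.57   5.03] turn [-0.002 -0.    -0.423] F [ 0.2 -0.1 -0.9] open 0.0854 t 0.1
```

```bash
python3 -m handwheel '[[[0,0,0,-4.3,-2.4,0,8.5],[0,0,0,-4.3,-2.4,0,8.5],[0,0,0,-4.3,-2.4,0,8.5],[0,0,0,-4.3,-2.4,0,8.5],[0,0,0,-4.3,-2.4,0,8.5],[0,0,0,-4.3,-2.4,0,8.5],[0,0,0,-4.3,-2.4,0,8.5],[0,0,0,-2.1,-4.9,0,8.5],[0,0,0,-2.1,-4.9,0,8.5],[0,0,0,-2.1,-4.9,0,8.5],[0,0,0,-2.1,-4.9,0,8.5],[0,0,0,-2.1,-4.9,0,8.5]]]' && python3 -m handwheel '[[[0,0,0,-2.1,-4.9,0,8.5],[0,0,0,-2.1,-4.9,0,8.5],[0,0,0,-2.1,-4.9,0,8.5],[0,0,0,-2.1,-4.9,0,8.5],[0,0,0,-2.1,-4.9,0,8.5],[0,0,-0.14,0,0,0,8.5],[0,0,-0.14,0,0,0,8.5],[0,0,-0.14,0,0,0,8.5]]]'
python3 - <<'E'
from h import *
print(readout.get_state()["joints"].round(2)); togo([.481,-.183,.2],np.pi/2+.072)
pw=viewer.camera_params("wrist");im=viewer.capture("wrist");cv2.imwrite("pics/w1.png",im);print(pw)
E
```

```text
time_s: 1.6
tcp_pos: [0.4622, 0.0812, 0.2496]
orientation: [0.174, 0.985, -0.0, -0.0]
contact_force: [0.9, -0.0, 0.1]
opening: 0.0849
gripper_force: 0.0
time_s: 2.6
tcp_pos: [0.4766, -0.1832, 0.2494]
orientation: [-0.037, 0.999, 0.0, -0.001]
contact_force: [-0.3, 0.2, -0.2]
opening: 0.0851
gripper_force: 0.0
[-0.3   0.13  0.63  1.95 -0.08  1.09  2.01]
tcp [ 0.4766 -0.1832  0.2494] shift cm [-0.45 -0.02  4.94] turn [ 0.    -0.001  0.001] F [-0.3  0.2 -0.2] open 0.0851 t 2.6
{'fovy': 58.51990886715263, 'cx': 319.87863290732105, 'cy': 246.18439010001381, 'R': array([[-7.38556599e-02,  9.97268906e-01,  2.65783389e-04],
       [ 9.56690157e-01,  7.07752264e-02,  2.82373531e-01],
       [ 2.81583531e-01,  2.11091558e-02, -9.59304497e-01]]), 't': array([ 0.21869937, -0.4790483 ,  0.24749393])}
```

View pics/w1.png

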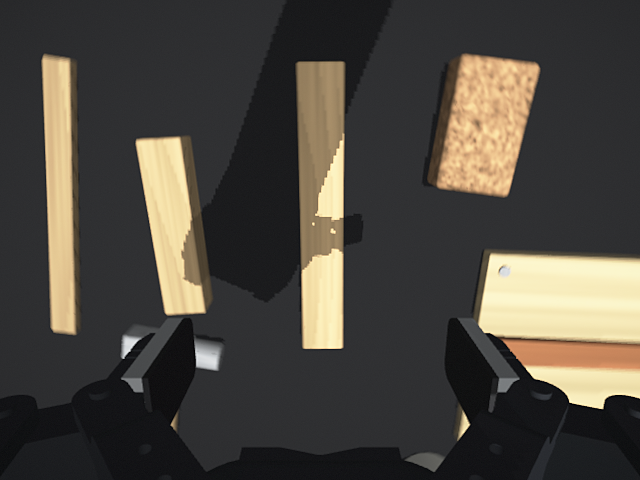

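Wrist view: the batten's top face runs from (296–344,62) to (302–343,348) and is centred between the fingers. A bed corner is at (487,252). Next I refine the batten position and work out the grasp offset.

Run:
```python
from h import *
pw=viewer.camera_params("wrist")
W=cast(pw,[(297,62),(344,62),(343,348),(303,348)],.03)[:,:2];print(W.round(4).tolist())
c=W.mean(0);d=(W[2]+W[3]-W[0]-W[1])/2;yaw=np.arctan2(d[1],d[0]);print("batten",c.round(4),np.linalg.norm(d).round(3),yaw.round(4))
# jig corner (-.06,-.15) at z .015, fence front top edge
print("jig corner",cast(pw,[(485,252)],.015).round(4),"pred",)
e=cast(pw,[(505,340),(635,344)],.025);print("fence edge far pt",e.round(4).tolist())
u=d/np.linalg.norm(d);togo([*(c+.05*u),.031],yaw+np.pi/2)
```

```text
[[0.365, -0.2095], [0.3623, -0.1748], [0.5987, -0.1537], [0.6014, -0.1894]]
batten [ 0.4819 -0.1818] 0.237 0.0869
jig corner [[ 0.504 -0.037  0.015]] pred
fence edge far pt [[0.5822, -0.0078, 0.025], [0.5771, 0.1106, 0.025]]
tcp [ 0.4766 -0.1831  0.2495] shift cm [-5.56  0.13 21.84] turn [ 0.    -0.001 -0.01 ] F [ 0.7 -0.4  0.6] open 0.0846 t 2.65
```

```bash
python3 -m handwheel '[[[0,0,-0.01,-2.8,0.1,2,8.5],[0,0,0,-2.8,0,4,8.5],[0,0,0,0,0,4,8.5],[0,0,0,0,0,4,8.5],[0,0,0,0,0,4,8.5],[0,0,0,0,0,2.5,8.5],[0,0,0,0,0,1.3,8.5],[0,0,0,0,0,0,8.5]]]' && python3 -m handwheel '[[[0,0,0,0,0,0,2],[0,0,0,0,0,0,2],[0,0,0,0,0,0,2],[0,0,0,0,0,0,2],[0,0,0,0,0,0,2],[0,0,0,0,0,0,2]]]' 60
```

```text
time_s: 3.65
tcp_pos: [0.5323, -0.1777, 0.0313]
orientation: [-0.039, 0.999, 0.0, -0.001]
contact_force: [-0.2, -0.4, 0.6]
opening: 0.085
gripper_force: 0.0
time_s: 4.4
tcp_pos: [0.5341, -0.1783, 0.0332]
orientation: [-0.04, 0.999, -0.0, 0.001]
contact_force: [-1.5, 0.4, 6.0]
opening: 0.0347
gripper_force: 61.9
```

```bash
python3 -m handwheel '[[[0,0,0,0,0,-2,2],[0,0,0,0,0,-4,2],[0,0,0,0,0,-4,2],[0,0,0.1,0,0,-2,2],[0,0,0.18,0,0,0,2],[0,0,0.18,0,0,0,2],[0,0,0.18,0,0,0,2],[0,0,0.18,0,0,0,2],[0,0,0.18,0,0,0,2],[0,0,0.18,0,0,0,2],[0,0,0.18,0,0,0,2],[0,0,0.18,0,0,0,2]]]'
python3 - <<'E'
from h import *
togo([.567,-.13,.155],.014);print(readout.get_state()["joints"].round(2))
E
```

```text
time_s: 5.9
tcp_pos: [0.5324, -0.1776, 0.1524]
orientation: [0.669, 0.743, 0.0, -0.0]
contact_force: [-0.1, -0.3, -2.3]
opening: 0.0346
gripper_force: 60.9
tcp [ 0.5324 -0.1776  0.1524] shift cm [ 4.37  3.94 -0.26] turn [-0.    -0.001  0.09 ] F [-0.1 -0.3 -2.3] open 0.0346 t 5.9
[-0.51  0.48  0.94  1.93 -0.46  0.97  0.75]
```

```bash
python3 -m handwheel '[[[0,0,0.09,0,0,0,2],[0,0,0,4.5,3,0,2],[0,0,0,0,0,0,2]]]'
python3 - <<'E'
from h import *
s=readout.get_state();pw=viewer.camera_params("wrist");w=viewer.capture("wrist");t=viewer.capture("top")
np.savez("v2.npz",fovy=pw["fovy"],cx=pw["cx"],cy=pw["cy"],R=pw["R"],t=pw["t"])
cv2.imwrite("pics/w2r.png",w);cv2.imwrite("pics/t2r.png",t)
tc=cv2.resize(t[190:350,200:420],(550,400),interpolation=cv2.INTER_CUBIC)
cv2.imwrite("pics/c2.png",w)
cv2.imwrite("pics/tc2.png",tc);togo([.567,-.13,.155],.014)
E
```

```text
time_s: 6.28
tcp_pos: [0.5649, -0.1259, 0.152]
orientation: [0.697, 0.717, 0.002, -0.001]
contact_force: [-0.2, -0.0, -1.7]
opening: 0.0344
gripper_force: 61.0
tcp [ 0.5621 -0.1309  0.1521] shift cm [ 0.08  0.49 -0.29] turn [-0.001 -0.     0.009] F [ 0.3 -1.  -1.4] open 0.0344 t 6.38
```

View pics/c2.png

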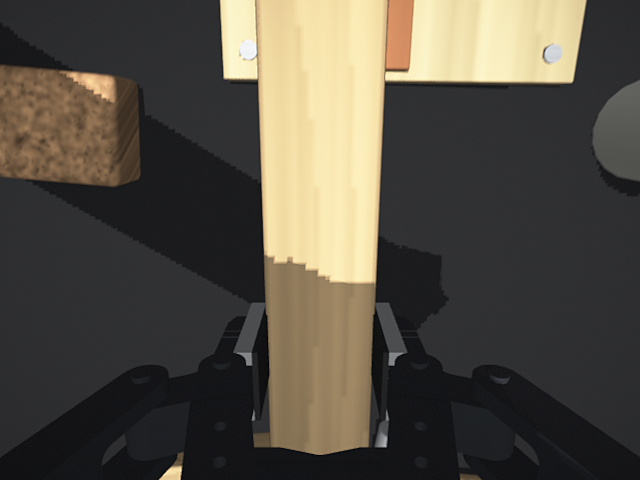

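The wrist view shows the batten gripped squarely with no obvious skew. The bed's near edge runs from (223,79) to (573,83), and the fence's right end is at (409,70).

Run:
```python
from h import *
v=np.load("v2.npz");pw={k:(v[k] if v[k].ndim else float(v[k])) for k in v}
a=cast(pw,[(223,79),(573,83)],.015)[:,:2];f=cast(pw,[(409,70)],.025)[0,:2]
print("bed corners",a.round(4).tolist(),np.linalg.norm(a[1]-a[0]).round(4),"fence c",f.round(4))
d=a[1]-a[0];y=np.arctan2(d[1],d[0]);R=np.array([[np.cos(y),-np.sin(y)],[np.sin(y),np.cos(y)]])
print("yaw",y.round(4),"jig from mid",(a.mean(0)-R@[.04,-.15]).round(4),"from fence",(f-R@[.044,-.145]).round(4))
# fence right edge & batten edges by gradient
w=cv2.imread("pics/w2r.png");hsv=cv2.cvtColor(w,cv2.COLOR_BGR2HSV)
m=cv2.inRange(hsv,(3,110,60),(13,255,255));e=[]
for r in range(3,66):
    c=np.where(m[r,380:430])[0]
    if len(c):e.append((c.max()+380.5,r))
L=cast(pw,np.array(e),.025);k=np.polyfit(L[:,1],L[:,0],1);print("fence yaw",-k[0].round(4),"x of fence back edge at y=.0:",np.polyval(k,0).round(4))
# batten top edges via sides: rows 100..240
g=cv2.cvtColor(w,cv2.COLOR_BGR2GRAY);l=[];r_=[]
for r in range(100,240):
    c=np.where(g[r,200:420]>110)[0]
    l.append((c.min()+200,r));r_.append((c.max()+200.5,r))
for nm,q in(("L",l),("R",r_)):
    B=cast(pw,np.array(q),.149);k=np.polyfit(B[:,1],B[:,0],1);print(nm,"batten yaw",-k[0].round(4),"x at tcp y",np.polyval(k,-.131).round(4))
togo([.5,0,0.05],y)
```

```text
bed corners [[0.5071, -0.0339], [0.7065, -0.03]] 0.1994 fence c [ 0.6105 -0.0271]
yaw 0.0195 jig from mid [0.5639 0.1172] from fence [0.5636 0.117 ]
fence yaw 0.0208 x of fence back edge at y=.0: 0.6097
L batten yaw 0.0249 x at tcp y 0.5474
R batten yaw 0.025 x at tcp y 0.5823
tcp [ 0.5621 -0.1309  0.1521] shift cm [13.23 -5.9  10.22] turn [-0.001 -0.     0.004] F [ 0.3 -1.  -1.4] open 0.0344 t 6.38
```

```bash
cat >> h.py <<'E'
JT,JY=np.array([.5637,.1171]),.0203
def jg(x,y):c,s=np.cos(JY),np.sin(JY);return JT+[c*x-s*y,s*x+c*y]
def jinv(w):c,s=np.cos(JY),np.sin(JY);d=np.array(w)[:2]-JT;return np.array([c*d[0]+s*d[1],-s*d[0]+c*d[1]])
E
python3 - <<'E'
from h import *
print(jinv(readout.get_state()["tcp_pos"]).round(4))
togo([*jg(-.006,-.24),.054],JY);togo([*jg(-.006,-.058),.054],JY)
E
```

```text
[-0.0066 -0.2479]
tcp [ 0.5621 -0.1309  0.1521] shift cm [0.79 0.07 9.81] turn [-0.001 -0.     0.003] F [ 0.3 -1.  -1.4] open 0.0344 t 6.38
tcp [ 0.5621 -0.1309  0.1521] shift cm [18.99  0.13  9.81] turn [-0.001 -0.     0.003] F [ 0.3 -1.  -1.4] open 0.0344 t 6.38
```

```bash
python3 -m handwheel '[[[0,0,0.004,0.8,0,2.5,2],[0,0,0,0,0,3.5,2],[0,0,0,0,0,2.5,2],[0,0,0,0,0,1.3,2],[0,0,0,0,0,0,2],[0,0,0,0,0,0,2]]]'
python3 - <<'E'
from h import *
print(jinv(readout.get_state()["tcp_pos"]).round(4))
togo([*jg(-.006,-.058),.054],JY)
pw=viewer.camera_params("wrist");w=viewer.capture("wrist");cv2.imwrite("pics/w3.png",w)
e=cast(pw,[(0,0)],.025)
hsv=cv2.cvtColor(w,cv2.COLOR_BGR2HSV);m=cv2.inRange(hsv,(3,110,60),(13,255,255))
print([ (r,np.where(m[r])[0].min(),np.where(m[r])[0].max()) for r in range(5,300,25) if m[r].any()])
E
```

```text
time_s: 7.12
tcp_pos: [0.5626, -0.1251, 0.0551]
orientation: [0.702, 0.713, 0.0, 0.001]
contact_force: [0.7, 0.5, -1.5]
opening: 0.0345
gripper_force: 60.9
[-0.006  -0.2421]
tcp [ 0.5626 -0.1251  0.0551] shift cm [18.41 -0.09  0.1 ] turn [ 0.002  0.001 -0.005] F [ 0.7  0.5 -1.5] open 0.0345 t 7.12
[(5, np.int64(394), np.int64(474)), (30, np.int64(393), np.int64(471))]
```

View pics/w3.png

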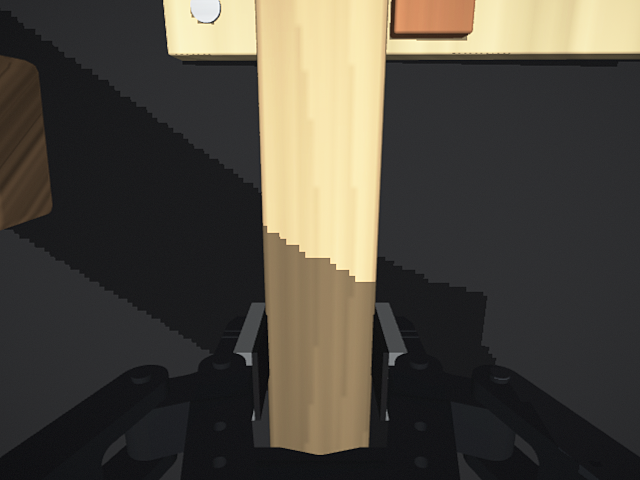

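The batten is over the bed with a clear gap to the fence: its edge is at column 386 and the fence starts at 394. Now I slide it in along tool x.

```bash
python3 -m handwheel '[[[0,0,-0.004,2.5,0,0,2],[0,0,0,4,0,0,2],[0,0,0,4,0,0,2],[0,0,0,4,0,0,2],[0,0,0,2.5,0,0,2],[0,0,0,1,0,0,2],[0,0,0,0,0,0,2],[0,0,0,0,0,0,2]]]'
python3 - <<'E'
from h import *
print(jinv(readout.get_state()["tcp_pos"]).round(4))
togo([*jg(0,-.05),.048],JY)
E
```

```text
time_s: 8.18
tcp_pos: [0.5585, 0.0535, 0.0544]
orientation: [0.701, 0.713, -0.0, 0.001]
contact_force: [-0.9, 0.1, -1.5]
opening: 0.0341
gripper_force: 61.0
[-0.0065 -0.0634]
tcp [0.5585 0.0535 0.0544] shift cm [1.35 0.64 0.64] turn [ 0.001  0.001 -0.003] F [-0.9  0.1 -1.5] open 0.0341 t 8.18
```

```bash
python3 -m handwheel '[[[0,0,0,0,0,0.4,2],[0,0,0,0,0,0.3,2],[0,0,0,0,0,0,2],[0,0,0,0,0,0,2]]]' && python3 -m handwheel '[[[0,0,0,0,0.3,0,2],[0,0,0,0,0.3,0,2],[0,0,0,0,0.2,0,2],[0,0,0,0,0,0,2]]]' && python3 -m handwheel '[[[0,0,0,0.4,0,0,2],[0,0,0,0.4,0,0,2],[0,0,0,0.3,0,0,2],[0,0,0,0,0,0,2],[0,0,0,0,0,0,2]]]'
python3 - <<'E'
from h import *
print(jinv(readout.get_state()["tcp_pos"]).round(4))
togo([*jg(0,-.05),.048],JY)
E
```

```text
time_s: 8.68
tcp_pos: [0.5583, 0.0541, 0.0482]
orientation: [0.701, 0.713, -0.0, -0.001]
contact_force: [-4.4, -0.2, 10.2]
opening: 0.0343
gripper_force: 62.3
time_s: 9.18
tcp_pos: [0.564, 0.0542, 0.0483]
orientation: [0.701, 0.714, -0.001, -0.003]
contact_force: [-4.4, -0.5, 10.1]
opening: 0.0345
gripper_force: 62.4
time_s: 9.8
tcp_pos: [0.5657, 0.0601, 0.0482]
orientation: [0.701, 0.713, -0.003, 0.002]
contact_force: [-4.5, -8.0, 9.2]
opening: 0.0344
gripper_force: 62.3
[ 0.0009 -0.0571]
tcp [0.5657 0.0601 0.0482] shift cm [ 0.7  -0.09  0.02] turn [-0.001  0.007 -0.002] F [-4.5 -8.   9.2] open 0.0344 t 9.8
```

```bash
python3 -m handwheel '[[[0,0,0,0.3,0.2,-0.1,2],[0,0,0,0.3,0.1,0,2],[0,0,0,0,0,0,2],[0,0,0,0,0,0,2]]]'
python3 - <<'E'
from h import *
print(jinv(readout.get_state()["tcp_pos"]).round(4))
togo([*jg(0,-.05),.048],JY)
w=viewer.capture("scene");cv2.imwrite("pics/s4r.png",w)
cv2.imwrite("pics/s4.png",cv2.resize(w[230:350,260:460],(800,480),interpolation=cv2.INTER_CUBIC))
E
```

```text
time_s: 10.3
tcp_pos: [0.5659, 0.0642, 0.0483]
orientation: [0.701, 0.713, -0.005, 0.001]
contact_force: [-7.6, -9.8, 9.2]
opening: 0.0349
gripper_force: 62.3
[ 0.0011 -0.053 ]
tcp [0.5659 0.0642 0.0483] shift cm [ 0.3  -0.11  0.03] turn [-0.007  0.009 -0.002] F [-7.6 -9.8  9.2] open 0.0349 t 10.3
```

View pics/s4.png

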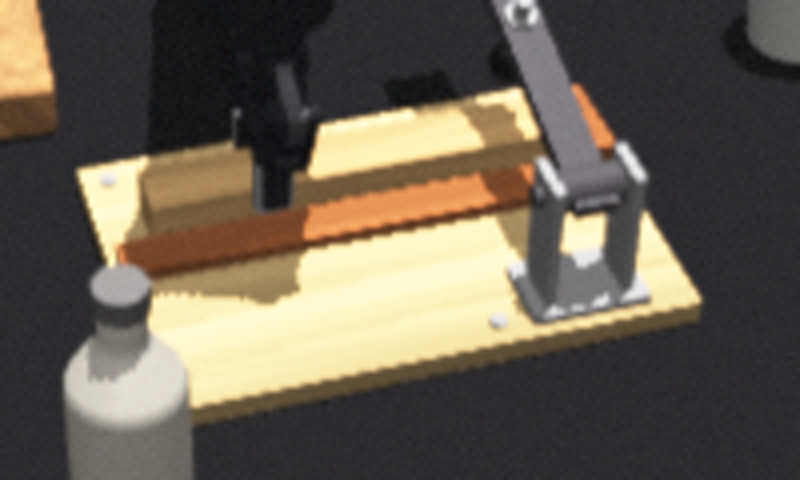

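The scene view shows the batten along the fence with its stop end hidden behind the lever. Part of the last push moved it, so I keep pushing toward the stop.

```bash
python3 -m handwheel '[[[0,0,0,0.3,0,-0.2,2],[0,0,0,0.3,0,0,2],[0,0,0,0,0,0,2],[0,0,0,0,0,0,2]]]' && python3 -m handwheel '[[[0,0,0,0.3,0,0,2],[0,0,0,0.3,0,0,2],[0,0,0,0,0,0,2],[0,0,0,0,0,0,2]]]'
python3 - <<'E'
from h import *
print(jinv(readout.get_state()["tcp_pos"]).round(4))
togo([*jg(0,-.05),.048],JY)
E
```

```text
time_s: 10.85
tcp_pos: [0.5656, 0.0678, 0.0491]
orientation: [0.701, 0.713, -0.007, 0.003]
contact_force: [-4.2, -13.4, 2.1]
opening: 0.0347
gripper_force: 61.3
time_s: 11.35
tcp_pos: [0.5654, 0.068, 0.0494]
orientation: [0.702, 0.712, -0.009, 0.005]
contact_force: [-3.6, -20.1, 1.9]
opening: 0.0344
gripper_force: 61.4
[ 0.0007 -0.0491]
tcp [0.5654 0.068  0.0494] shift cm [-0.08 -0.07  0.14] turn [-0.005  0.02  -0.006] F [ -3.6 -20.1   1.9] open 0.0344 t 11.35
```

```bash
python3 -m handwheel '[[[0,0,0,-0.3,0.3,0.1,2],[0,0,0,-0.3,0.3,0.1,2],[0,0,0,0,0,0,2],[0,0,0,0,0,0,2]]]'
python3 - <<'E'
from h import *
print(jinv(readout.get_state()["tcp_pos"]).round(4))
togo([*jg(0,-.05),.048],JY)
E
```

```text
time_s: 11.85
tcp_pos: [0.5663, 0.0677, 0.0484]
orientation: [0.701, 0.713, -0.01, -0.004]
contact_force: [-17.6, -12.2, 23.3]
opening: 0.0345
gripper_force: 63.9
[ 0.0016 -0.0494]
tcp [0.5663 0.0677 0.0484] shift cm [-0.06 -0.16  0.05] turn [-0.02   0.009 -0.003] F [-17.6 -12.2  23.3] open 0.0345 t 11.85
```

```bash
python3 -m handwheel '[[[0,0,0,-0.2,-0.4,-0.3,2],[0,0,0,0,-0.1,0,2],[0,0,0,0,0,0,6],[0,0,0,0,0,0,6],[0,0,0,0,0,0,6],[0,0,0,0,0,-1,6],[0,0,0,-0.5,0,-3,6],[0,0,0,-2,0,-5,6],[0,0,0,-2,0,-5,6],[0,0,0,-2,0,-5,0],[0,0,0,0,0,0,0],[0,0,0,0,0,0,0]]]'
python3 - <<'E'
from h import *
togo([*jg(0,-.05),.048],JY)
pw=viewer.camera_params("wrist");w=viewer.capture("wrist");cv2.imwrite("pics/w5.png",w)
E
```

```text
time_s: 13.35
tcp_pos: [0.5711, 0.0125, 0.2412]
orientation: [0.7, 0.714, 0.001, -0.0]
contact_force: [-0.2, 0.3, 0.3]
opening: 0.005
gripper_force: 0.0
tcp [0.5711 0.0125 0.2412] shift cm [ 5.45 -0.53 19.32] turn [ 0.    -0.001  0.   ] F [-0.2  0.3  0.3] open 0.005 t 13.35
```

View pics/w5.png

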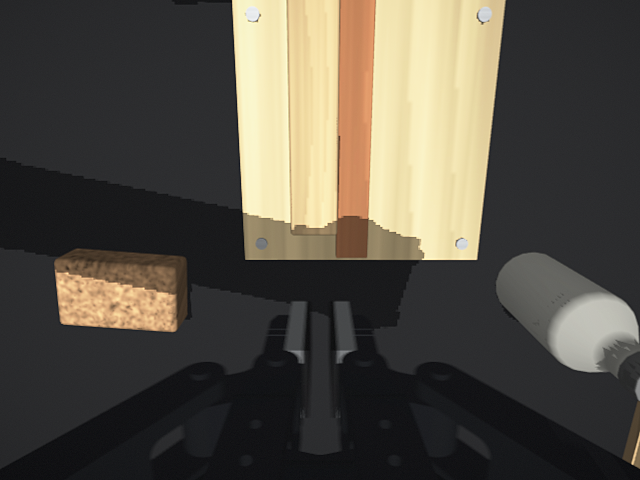

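The batten lies alongside the fence, with its near end at row ~233 from columns 291 to 338. A dark sliver at (339,145–210) is probably the edge shadow. I'll compute it in the jig frame.

Run:
```python
from h import *
pw=viewer.camera_params("wrist")
for q,z in [((291,231),.045),((337,231),.045),((337,100),.045),((338,20),.045),((290,100),.045),((289,20),.045),((340,180),.025),((340,50),.025),((246,260),.015),((477,260),.015),((336,257),.025),((367,257),.025)]:
    print(q,(jinv(cast(pw,q,z)[0])*1000).round(1))
w=cv2.imread("pics/w5.png")
print(w[222:242,315].sum(1)); print(w[60,332:346].sum(1),w[180,332:346].sum(1))
```

```text
(291, 231) [ -17.8 -114.8]
(337, 231) [  17.5 -114.8]
(337, 100) [ 16.2 -19.6]
(338, 20) [16.3 31.2]
(290, 100) [-16.8 -19.7]
(289, 20) [-16.6  31.1]
(340, 180) [ 20.1 -78.5]
(340, 50) [18.7 15.6]
(246, 260) [ -58.9 -148.2]
(477, 260) [ 138.8 -147.8]
(336, 257) [  17.7 -142.1]
(367, 257) [  43.4 -142.1]
[650 648 648 650 667 629 319 353 360 363 364 350 314 323 378 371 371 370
 371 371]
[653 646 637 633 631 583 454 383 426 446 447 448 445 442] [648 638 636 612 574 366 183 406 472 446 441 441 452 451]
```

The batten is home: x is about 0 and the near end about −119 mm allowing for the small bias, and it is parallel. Now the closed gripper goes over the paddle.

Run:
```python
from h import *
togo([*jg(-.095,.09),.19],JY);print(readout.get_state()["joints"].round(2))
```

```text
tcp [0.5705 0.013  0.2401] shift cm [19.43 -9.94  5.05] turn [-0.002 -0.001  0.001] F [-0.   0.8  0.3] open 0.0 t 13.4
[-0.95  0.39  1.05  1.84 -0.38  1.13  0.26]
```

```bash
python3 -m handwheel '[[[0,0,0,2,-1,0,0],[0,0,0,4,-2,0,0],[0,0,0,4,-2,0,0],[0,0,0,4,-2,0,0],[0,0,0,3.5,-2,0,0],[0,0,0,1.9,-0.9,1,0],[0,0,0,0,0,2,0],[0,0,0,0,0,1.5,0],[0,0,0,0,0,0.5,0],[0,0,0,0,0,0,0],[0,0,0,0,0,0,0]]]'
python3 - <<'E'
from h import *
print(jinv(readout.get_state()["tcp_pos"]).round(4));togo([*jg(-.096,.09),.116],JY)
w=viewer.capture("scene");cv2.imwrite("pics/s6.png",cv2.resize(w[130:350,260:460],(545,600),interpolation=cv2.INTER_CUBIC))
E
```

```text
time_s: 14.78
tcp_pos: [0.4691, 0.2035, 0.1915]
orientation: [0.7, 0.714, 0.001, 0.0]
contact_force: [0.6, 1.2, -0.2]
opening: 0.0002
gripper_force: 0.0
[-0.0928  0.0883]
tcp [0.4691 0.2035 0.1915] shift cm [ 0.16 -0.33  7.55] turn [ 0.001 -0.    -0.001] F [ 0.6  1.2 -0.2] open 0.0002 t 14.78
```

View pics/s6.png

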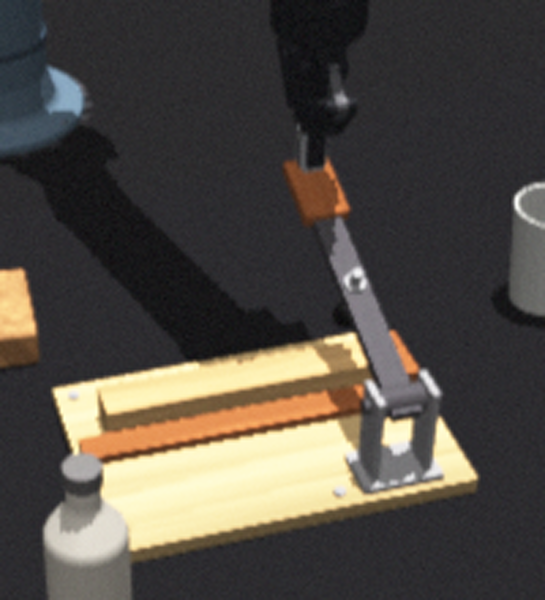

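The fingertips are just above the middle of the raised paddle, at about (312,165). The batten lies beside the fence. Pressing down.

```bash
python3 -m handwheel '[[[0,0,0,0.1,-0.1,1,0],[0,0,0,0.1,-0.1,1,0],[0,0,0,0,-0.1,1,0],[0,0,0,0,-0.1,1,0],[0,0,0,0,0,1,0],[0,0,0,0,0,1,0],[0,0,0,0,0,0.8,0],[0,0,0,0,0,0.4,0],[0,0,0,0,0,0.3,0],[0,0,0,0,0,0,0],[0,0,0,0,0,0,0],[0,0,0,0,0,0,0]]]'
python3 - <<'E'
from h import *
print(jinv(readout.get_state()["tcp_pos"]).round(4));togo([*jg(-.098,.09),.116],JY)
w=viewer.capture("scene");cv2.imwrite("pics/s7.png",cv2.resize(w[180:350,260:460],(706,600),interpolation=cv2.INTER_CUBIC))
E
```

```text
time_s: 16.32
tcp_pos: [0.4629, 0.2057, 0.1158]
orientation: [0.7, 0.714, -0.001, -0.001]
contact_force: [-4.8, -0.1, 8.6]
opening: 0.0002
gripper_force: 3.9
[-0.099   0.0906]
tcp [0.4629 0.2057 0.1158] shift cm [-0.06  0.1  -0.02] turn [-0.004 -0.    -0.   ] F [-4.8 -0.1  8.6] open 0.0002 t 16.32
```

View pics/s7.png

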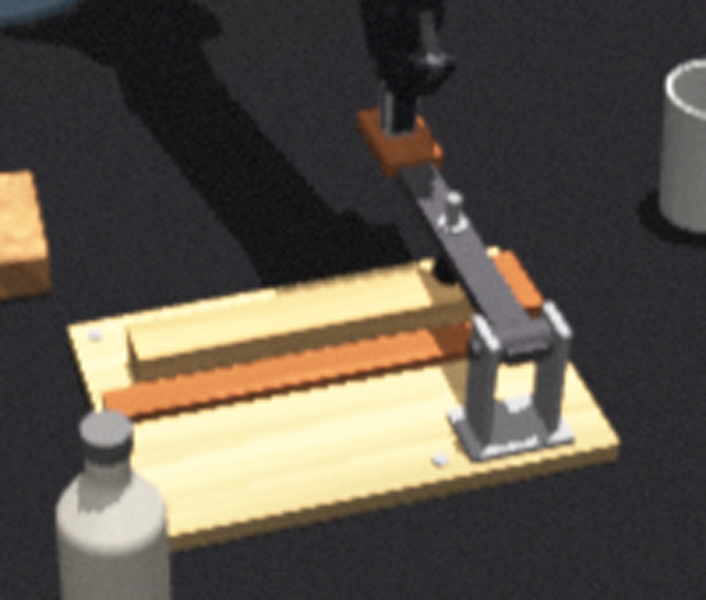

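The lever is level with 8.6 N on the paddle at (398,140). The foot stem has risen through the lever at (453,205), so it bears on the batten. I'll make one last check that it is steady, and that the batten is in place, before handing in.

```bash
python3 -m handwheel '[[[0,0,0,0,0,0,0],[0,0,0,0,0,0,0],[0,0,0,0,0,0,0],[0,0,0,0,0,0,0]]]'
python3 - <<'E'
from h import *
p=viewer.camera_params("scene")
for q,z in [((141,357),.045),((129,327),.045),((105,405),.025),((617,441),.015),((70,325),.015)]:
    print(q,(jinv(cast(p,(259.6+q[0]/3.53,179.6+q[1]/3.53),z)[0])*1000).round(1))
s=readout.get_state();print(s["contact_force"].round(1),abs(s["dq"]).max().round(4))
E
```

```text
time_s: 16.88
tcp_pos: [0.4629, 0.2057, 0.1158]
orientation: [0.7, 0.714, -0.001, -0.001]
contact_force: [-4.9, -0.2, 7.4]
opening: 0.0
gripper_force: 3.9
(141, 357) [  19.4 -118.6]
(129, 327) [ -10.6 -119. ]
(105, 405) [  34.5 -145.9]
(617, 441) [141.2 147.6]
(70, 325) [ -58.2 -148.6]
[-4.9 -0.2  7.4] 0.0017
```

Steady, with the batten home to within about 1 to 2 mm.

```bash
python3 -c "from plant import job; print(job.finish_job())"
```

```text
the job is handed in; nothing more can be done
None
```

I slid the batten home against the fence and end stop, pressed the lever level onto it with about 8 N, and handed the job in with the gripper still holding the paddle down; no verdict was shown.

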